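Tuck the edge moulding under the painted panel and hold it down

TASK

Pick up the longer of the two wooden edge mouldings by its upstand and slip its flat tongue about 25 mm under the near edge of the painted panel on the mounting board, centred and square to that edge, without lifting the panel and without disturbing anything else on the table. Then press the moulding flat onto the mounting board with a light, steady push of about 10 N and finish like that: the program ends while the gripper still holds the moulding and keeps pressing it down.

Things in the scene. Friction and masses are not known exactly. Their poses are not given: they have to be found in the camera images.
- long_strip: Longer of two loose wooden L-section mouldings: 240 mm long (its y), about 140 g. A flat tongue 5 mm thick lies down; along its rear edge stands an upstand 10 mm thick (x), 45 mm tall from the underside, to be gripped from above at mid-length. Origin on the underside below the middle of the upstand; z up, +x towards the tongue's free edge, 65 mm from the origin.
- long_edge (a point): Point of the long moulding: middle of the free edge of its tongue, on the underside, 65 mm along +x from long_strip's origin; same axes.
- mount: Fixed plywood board, 12 mm thick, 280 mm wide (y), flat on the table. Origin at table height below the middle of the painted panel's near edge; +x points from there under the panel towards its hinge, z up. The board is bare for 100 mm in front of that edge (-x). Spacers under the panel begin 55 mm in from the edge; before them the space is clear over the full width.
- lap (a point): Middle of the painted panel's near edge, on its underside as it lies: 22 mm above the table, 10 mm above the mounting board's top. Axes as mount.
- panel (a joint): Painted panel (240 mm wide along the near edge, 200 mm deep, 4 mm thick, 300 g), hinged to the mounting board along its far edge and lying free on the spacers by its weight. 0 rad = lying flat; grows as the near edge is lifted (0.01 rad = 2 mm at the near edge).
- short_strip: The other edge moulding, same section but only 150 mm long: not wanted, to be left where it lies. Origin and axes as for the long one.
- seal: Loose stone seal, 28 x 28 x 60 mm, standing; origin at the centre of its underside. Leave alone.
- ink_dish: Loose round ink dish, 90 mm across, 22 mm high; origin at the centre of its underside. Leave alone.
- brush: Loose round painting brush 240 mm long, 9 mm thick, lying along its x; origin on its underside at mid-length. Leave alone.
- paperweight: Loose dark wooden paperweight bar, 170 (x) x 30 x 22 mm; origin at the centre of its underside. Leave alone.
- handset: Loose black telephone, 150 (x) x 72 x 9 mm; origin at the centre of its underside. Leave alone.
Mind the look-alikes: they are no part of the job. What is shaped like the long_strip but pink or turquoise is not meant.

How it is judged:
By the outcome, as a careful person would: the job done as asked, in the order asked, and still so for the second after the job is handed in, while the arm keeps its last pose, push and grip.
It also fails if it takes over 45 s, if anything falls off the work surface, if the arm or the gripper's body presses on something with over 40 N, if the wrist force passes 120 N, or if a joint passes its speed limit or range.

ROBOT

A 7-joint arm with a two-finger parallel gripper is mounted at the origin on the work surface. World frame = base frame: x ahead of the robot, y to its left, z up, the work surface at z = 0. Lengths are in m, angles in rad, forces in N, time in s.
With the tool pointing down it reaches from about 0.4 to 0.925 m from the base axis. Payload 5.6 kg.
Tool frame: the origin (TCP) lies at the very end of the fingers, on their centre line; the grasp point (between the pads) lies 19 mm behind it; z points along the fingers, y is the line along which they close (so a half turn about z gives the same grasp; the last joint's range is limited). The gripper opens to 85 mm and grips with 20 to 120 N. Pads are 22 mm wide; open, the fingers measure 114 mm over their backs; the gripper's body (76 mm by 85 mm) begins 54 mm behind the grasp point. The pads swing forward as they close: fully open they stand 13 mm farther back than shut.
Start: joints at [-1.169, 0.468, -0.012, 1.603, 0.006, 1.071, -0.056], TCP at [0.28, 0.587, 0.231] pointing down, gripper open.
Joint ranges: [-2.53, 2.53], [-0.31, 2.02], [-1.57, 1.55], [0.28, 2.44], [-1.29, 4.43], [0.15, 1.84], [-2.92, 2.92]. Speed limits (rad/s): [2.57, 2.57, 3.14, 3.14, 3.14, 3.14, 3.14].

INTERFACE

Orientations are given as a unit quaternion [w, x, y, z].
In Python, from rig import * gives the robot as it stands.
- The arm moves only by the tool jog_arm, never from a script. Its argument "plan" is one flat list of numbers, 7 for each row, row after row: the shift along the tool's x, y, z in m, then the turn, a rotation vector about the tool's x, y, z in rad, then the opening, from 0 (shut) to 1 (fully open). In form: [x, y, z, wx, wy, wz, claw, x, y, z, wx, wy, wz, claw, ...]. A call has 1 to 8 rows; each row shifts and turns the commanded pose from where the row before left it, along the tool's axes as they then stand; what a row does not reach is not made up. A row lasts 1/12 s, in which the tool goes at most 41.7 mm and 7.16 degrees, less where a joint would pass 70% of its speed; a pose out of reach is approached as far as the arm can. A call with a gripper value outside its range is refused whole. The fingers move at their own pace and stop on an object; the grip force is fixed at half the most. Time passes only in rows, so rows that do not move let the fingers close. It gives the time, the measured TCP pose, the force, the opening and the grip force at its end, in the units of the state.
- get_obs(): the state, without advancing time (a new reading comes with each control period).
- snapshot(name): name is "scene" or "top" or "wrist"; returns a dict with "pixels" (384x512x3 uint8, red, green, blue), "fx", "fy", "cx", "cy" (pixels), "R" (3x3) and "t" (3): a world point X has camera coordinates R X + t. Camera axes: x right, y down, z forward; pixel columns grow to the right and rows downward; lengths in m; the calibration is good to about 2 mm. A picture is of the moment at which its call begins. There is no depth.
- sign_off(): hands the job in; it is judged then, once.
The state is a dict: "time": time; "q": joint angles; "joint_velocities": joint speeds; "effort": joint torques, N m; "eef_pos": TCP position; "tool_rot": TCP orientation; "contact_force": force on the tool from outside, world axes, zero at the start; "moment": the same for the moment, N m; "grip_width": finger opening in m; "grasp_force": force on a finger pad.
Only numpy, scipy, OpenCV 4.12 (cv2) and the standard library are available. Lean on these libraries where they do the work, as an engineer would, in place of code of your own. Each camera call takes 0.05 s, during which the arm holds its last target. There are 200 camera calls.

## Working session

There is one attempt and no reset: what is moved stays moved. The work goes in short steps, Python scripts to look and compute and a tool call to move; the robot and the scene stay as the last step left them, time stands still between calls to the robot, and variables do not carry over. Pictures are saved under pics/ and viewed, at most 10 in all, crops included, and the job is handed in when it is done.

Besides the shell and the picture viewer there is one more tool, called after "Emit:" as name(argument=value, ...) on one line, values as JSON. jog_arm: Moves the arm, as the interface text tells. Its arguments: {"type":"object","properties":{"plan":{"type":"array","items":{"type":"number"}}},"required":["plan"]}

```bash
mkdir -p pics
cat > h.py <<'E'
import numpy as np, cv2
from rig import *
def grab(n,f):
    s=snapshot(n); np.savez('pics/'+f+'.npz',**s)
    cv2.imwrite('pics/'+f+'.png',cv2.cvtColor(s['pixels'],cv2.COLOR_RGB2BGR)); return s
def ray(s,uv,z):
    R=np.array(s['R']);t=np.array(s['t']);c=-R.T@t
    d=R.T@np.array([(uv[0]-s['cx'])/s['fx'],(uv[1]-s['cy'])/s['fy'],1.])
    return c+d*(z-c[2])/d[2]
def proj(s,X):
    p=np.array(s['R'])@np.array(X)+np.array(s['t']); return s['fx']*p[0]/p[2]+s['cx'],s['fy']*p[1]/p[2]+s['cy']
E
python3 - <<'E'
from h import *
a=grab('top','top0');b=grab('scene','scene0')
for s in(a,b):print(s['fx'],-np.array(s['R']).T@s['t'])
o=get_obs();print({k:np.round(v,3) for k,v in o.items()})
E
```

```text
376.2549670341551 [0.30439925 0.02734626 1.19193725]
472.8147436807755 [1.63321815 0.2659673  0.993418  ]
{'time': np.float64(0.1), 'q': array([-1.169,  0.468, -0.012,  1.604,  0.006,  1.071, -0.056]), 'joint_velocities': array([ 0.   , -0.002,  0.001, -0.002,  0.001,  0.001, -0.001]), 'effort': array([ 1.0000e-03, -5.3352e+01,  2.1000e-02, -2.5197e+01,  1.2000e-02,
        4.0000e-03,  0.0000e+00]), 'eef_pos': array([0.28 , 0.586, 0.23 ]), 'tool_rot': array([-0.   ,  0.221,  0.975, -0.001]), 'contact_force': array([ 0.422, -0.003,  0.38 ]), 'moment': array([-0.058, -0.035,  0.012]), 'grasp_force': np.float64(0.0), 'grip_width': np.float64(0.086)}
```

View pics/top0.png

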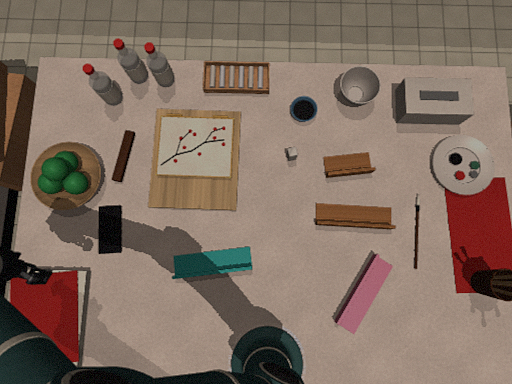

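View pics/scene0.png

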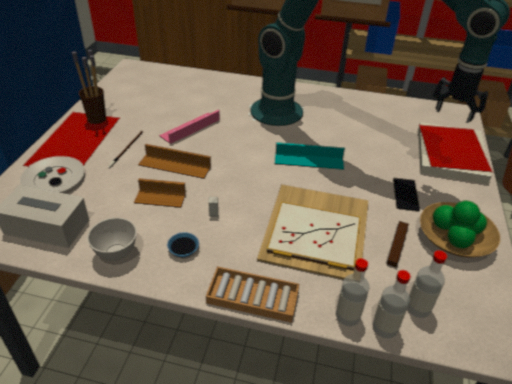

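The top view shows the wooden candidates: long brown strip at (354,216) and short brown strip at (348,164). The turquoise one at (212,262) and the pink one at (363,292) are look-alikes. The board is at (195,160), with the panel's near edge at row ~177. I'll confirm in an enlarged crop and measure.

Run:
```python
from h import *
s=dict(np.load('pics/top0.npz'));im=s['pixels']
cv2.imwrite('pics/crop0.png',cv2.resize(cv2.cvtColor(im[100:240,140:400],cv2.COLOR_RGB2BGR),None,fx=3,fy=3,interpolation=cv2.INTER_CUBIC))
hsv=cv2.cvtColor(im,cv2.COLOR_RGB2HSV)
for p in[(340,210),(354,225),(340,160),(160,195),(195,200),(195,170),(300,200)]:print(p,im[p[1],p[0]],hsv[p[1],p[0]])
m=cv2.inRange(hsv,(5,110,60),(20,255,255));m[:, :290]=0
for c in cv2.findContours(m,0,2)[0]:
    if cv2.contourArea(c)>100:
        r=cv2.minAreaRect(c);print('strip',r,np.round([ray(s,q,0.0)[:2] for q in cv2.boxPoints(r)],3).tolist())
```

```text
(340, 210) [114  71  35] [ 14 177 114]
(354, 225) [100  59  30] [ 12 179 100]
(340, 160) [116  73  43] [ 12 160 116]
(160, 195) [142 112  78] [ 16 115 142]
(195, 200) [149 119  82] [ 17 115 149]
(195, 170) [167 157 139] [ 19  43 167]
(300, 200) [159 139 126] [ 12  53 159]
strip ((355.4384765625, 215.60768127441406), (80.26512145996094, 21.023136138916016), 3.1798300743103027) [[0.417, -0.144], [0.485, -0.148], [0.476, -0.405], [0.409, -0.398]]
strip ((348.7255859375, 163.53050231933594), (19.104656219482422, 49.473331451416016), 83.6598129272461) [[0.638, -0.172], [0.66, -0.334], [0.596, -0.339], [0.574, -0.179]]
```

View pics/crop0.png

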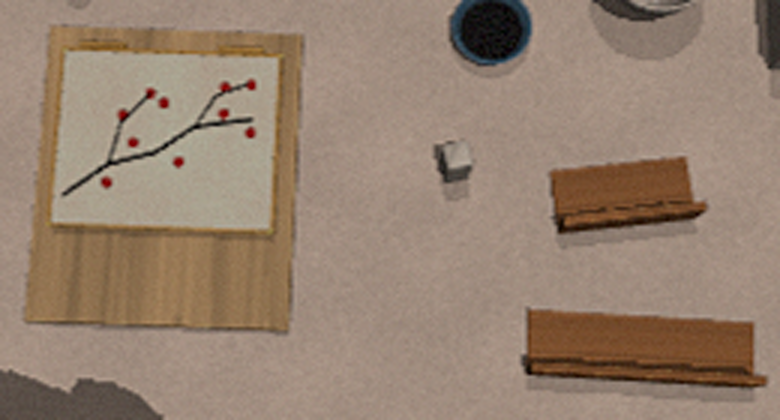

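The crop shows the long wooden strip at bottom right, spanning crop (527,310)-(765,382), with its tongue facing the far side (+x) and its upstand nearest the robot. It's about 240 mm long, so it's the one meant; the 150 mm one above it isn't. The panel's near edge runs from (51,226) to (272,236).

```bash
cat >> h.py <<'E'
def line(a,b):
    d=b-a; return np.round((a+b)/2,4),round(float(np.hypot(d[0],d[1])),4),round(float(np.degrees(np.arctan2(-d[0],d[1]))),2) # yaw with a=right(-y) b=left(+y)
E
python3 - <<'E'
from h import *
s=dict(np.load('pics/top0.npz'))
f=lambda x,y,z:ray(s,(140+(x-1)/3,100+(y-1)/3),z)
print('free edge',line(f(753,322,.005),f(528,310,.005)))
print('upstand bottom front',line(f(752,372,.005),f(528,362,.005)))
print('upstand top outer',line(f(765,384,.045),f(526,374,.045)))
print('panel edge',line(f(272,237,.026),f(51,227,.026)))
print('board front',line(f(288,331,.012),f(25,320,.012)))
o=get_obs()
from scipy.spatial.transform import Rotation as R
q=o['tool_rot'];print(R.from_quat(q,scalar_first=True).as_matrix().round(3))
E
```

```text
free edge (array([ 0.4799, -0.2661,  0.005 ]), 0.239, -1.8)
upstand bottom front (array([ 0.4255, -0.2645,  0.005 ]), 0.2361, -1.29)
upstand top outer (array([ 0.4094, -0.26  ,  0.045 ]), 0.243, -1.13)
panel edge (array([0.555 , 0.2433, 0.026 ]), 0.2338, -1.35)
board front (array([0.4573, 0.2459, 0.012 ]), 0.2775, -1.13)
[[-0.903  0.43  -0.001]
 [ 0.43   0.903 -0.001]
 [-0.    -0.002 -1.   ]]
```

Emit:
jog_arm(plan=[0,0,0,0,0,0.115,1,0,0,0,0,0,0.115,1,0,0,0,0,0,0.115,1,0,0,0,0,0,0.115,1,0,0,0,0,0,0.115,1,0,0,0,0,0,0.115,1,0,0,0,0,0,0.115,1,0,0,0,0,0,0.115,1])

```text
time: 0.77
eef_pos: [0.2796, 0.5864, 0.2307]
tool_rot: [0.0, 0.633, 0.774, -0.0]
contact_force: [-0.2, -0.2, 0.2]
grip_width: 0.0858
grasp_force: 0.0
```

Emit:
jog_arm(plan=[0,0,0,0,0,0.115,1,0,0,0,0,0,0.115,1,-0.032,0.02,0,0,0,0,1,-0.032,0.02,0,0,0,0,1,-0.032,0.02,0,0,0,0,1,-0.032,0.02,0,0,0,0,1,-0.032,0.02,0,0,0,0,1,-0.032,0.02,0,0,0,0,1])

```text
time: 1.43
eef_pos: [0.3954, 0.3901, 0.231]
tool_rot: [0.0, 0.715, 0.699, -0.0]
contact_force: [1.1, 0.1, -0.4]
grip_width: 0.0855
grasp_force: 0.0
```

Emit:
jog_arm(plan=[-0.032,0.02,0,0,0,0,1,-0.032,0.02,0,0,0,0,1,-0.032,0.02,0,0,0,0,1,-0.032,0,0,0,0,0,1,-0.02,0,0,0,0,0,1,0,0,0,0,0,0,1])

```text
time: 1.93
eef_pos: [0.4519, 0.237, 0.2311]
tool_rot: [0.0, 0.718, 0.696, -0.001]
contact_force: [0.1, -0.1, -0.1]
grip_width: 0.0854
grasp_force: 0.0
```

Run:
```python
from h import *
s=grab('wrist','wA');o=get_obs();print(o['time'],o['eef_pos'],o['tool_rot'],o['joint_velocities'].round(3),-s['R'].T@s['t'],s['R'].round(3),s['fx'])
```

```text
1.9833 [0.45169646 0.24006638 0.23124933] [-5.32307595e-05  7.17111793e-01  6.96958113e-01 -2.49469065e-04] [-0.036  0.02  -0.047 -0.035 -0.016 -0.006 -0.011] [0.45291916 0.30857114 0.37411601] [[ 1.    -0.031  0.   ]
 [-0.03  -0.959  0.281]
 [-0.008 -0.28  -0.96 ]] 345.57789635761907
```

View pics/wA.png

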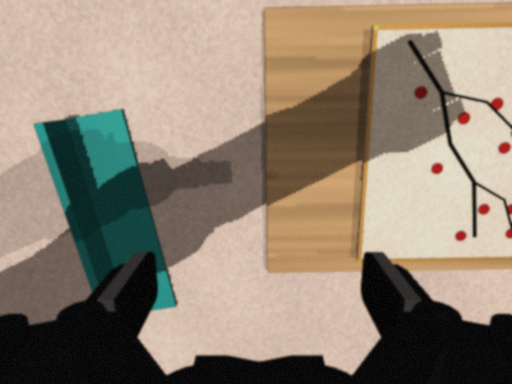

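The wrist view shows the panel's near edge running from (374,27) to (358,258), and the board front at col ~266, from row 9 to row 271. Both corners of each are visible, so I'll measure them now.

Run:
```python
from h import *
s=dict(np.load('pics/wA.npz'));hsv=cv2.cvtColor(s['pixels'],cv2.COLOR_RGB2HSV)
for r in(60,230):print(r,s['pixels'][r,352:380].tolist())
P=[];B=[]
for r in range(20,270,4):
    S=hsv[r,:,1].astype(int)
    # trim: saturation peak near 350..385, then white
    if 34<r<250:
        k=350+int(np.argmax(S[350:385])); w=k
        while S[w]>0.5*S[k]:w+=1
        P.append((k,w,r))
    g=np.diff(cv2.GaussianBlur(S.astype(np.float32)[None],(5,1),0)[0])[250:285];B.append((250+np.argmax(g)+1,r))
P=np.array(P,float);B=np.array(B,float)
def fit(r,c):
    for _ in range(3):
        p=np.polyfit(r,c,1);e=abs(c-np.polyval(p,r));k=e<max(1,2*np.median(e));r,c=r[k],c[k]
    return p,len(r),e.max()
for n,c,r,z,r1,r2 in(('trim',P[:,0],P[:,2],.026,258,27),('white',P[:,1],P[:,2],.026,258,27),('board',B[:,0],B[:,1],.012,271,9)):
    p,k,e=fit(r,c);print(n,p,k,e,line(ray(s,(np.polyval(p,r1),r1),z),ray(s,(np.polyval(p,r2),r2),z)))
    print(np.round([ray(s,(np.polyval(p,q),q),z) for q in(r1,r2)],4).tolist())
```

```text
60 [[168, 132, 90], [168, 134, 90], [169, 133, 90], [167, 131, 88], [165, 128, 84], [167, 130, 89], [165, 127, 85], [163, 127, 85], [154, 118, 80], [128, 98, 64], [94, 71, 46], [71, 54, 37], [59, 46, 30], [56, 42, 28], [56, 41, 26], [60, 43, 30], [60, 49, 35], [65, 52, 38], [75, 59, 43], [94, 68, 40], [105, 76, 37], [108, 77, 36], [113, 84, 48], [118, 96, 69], [121, 104, 86], [124, 109, 96], [122, 109, 96], [123, 111, 100]]
230 [[175, 137, 93], [167, 131, 90], [164, 126, 85], [168, 131, 90], [165, 130, 90], [153, 119, 82], [142, 112, 78], [151, 114, 70], [175, 127, 66], [193, 140, 72], [196, 151, 93], [205, 175, 138], [216, 197, 172], [223, 207, 187], [224, 210, 191], [226, 212, 193], [224, 212, 192], [226, 217, 198], [226, 218, 198], [225, 216, 197], [226, 218, 197], [226, 219, 198], [226, 216, 199], [226, 216, 197], [225, 214, 194], [225, 213, 193], [222, 209, 189], [226, 212, 192]]
trim [-7.18886983e-02  3.76985973e+02] 54 0.9411092052600907 (array([0.5599, 0.2473, 0.026 ]), 0.2337, -0.88)
[[0.5581, 0.1305, 0.026], [0.5617, 0.3642, 0.026]]
white [-7.38993711e-02  3.80401118e+02] 54 0.9447938504541753 (array([0.5631, 0.2472, 0.026 ]), 0.2337, -0.85)
[[0.5614, 0.1304, 0.026], [0.5648, 0.3641, 0.026]]
board [1.31768433e-02 2.63769201e+02] 63 0.6666666666667425 (array([0.4586, 0.2475, 0.012 ]), 0.2753, -0.69)
[[0.4569, 0.1099, 0.012], [0.4603, 0.3852, 0.012]]
```

Emit:
jog_arm(plan=[-0.038,0,0,0,0,0,1,-0.038,0,0,0,0,0,1,-0.038,0,0,0,0,0,1,-0.038,0,0,0,0,0,1,-0.038,0,0,0,0,0,1,-0.038,0,0,0,0,0,1,-0.038,0,0,0,0,0,1,-0.038,0,0,0,0,0,1])

```text
time: 2.65
eef_pos: [0.4445, -0.0617, 0.2315]
tool_rot: [0.0, 0.715, 0.699, 0.0]
contact_force: [0.9, -0.3, 0.2]
grip_width: 0.0855
grasp_force: 0.0
```

Emit:
jog_arm(plan=[-0.038,-0.004,0,0,0,0,1,-0.038,-0.004,0,0,0,0,1,-0.038,-0.004,0,0,0,0,1,-0.038,-0.004,0,0,0,0,1,-0.038,-0.004,0,0,0,0,1,-0.01,0,0,0,0,0,1,0,0,0,0,0,0,1,0,0,0,0,0,0,1])

```text
time: 3.32
eef_pos: [0.42, -0.2602, 0.231]
tool_rot: [-0.0, 0.715, 0.699, -0.0]
contact_force: [0.7, 0.8, -0.0]
grip_width: 0.0855
grasp_force: 0.0
```

Emit:
jog_arm(plan=[0,0,0,0,0,0,1,0,0,0,0,0,0,1])

```text
time: 3.48
eef_pos: [0.4201, -0.2589, 0.2311]
tool_rot: [-0.0, 0.714, 0.7, 0.0]
contact_force: [-0.3, -0.1, -0.2]
grip_width: 0.0853
grasp_force: 0.0
```

Run:
```python
from h import *
s=grab('wrist','wB');o=get_obs();print(o['time'],o['eef_pos'],o['tool_rot'],-s['R'].T@s['t'])
hsv=cv2.cvtColor(s['pixels'],cv2.COLOR_RGB2HSV);m=cv2.inRange(hsv,(5,110,30),(22,255,255));m[300:]=0
for c in cv2.findContours(m,0,2)[0]:
    if cv2.contourArea(c)>300:print(cv2.minAreaRect(c),cv2.approxPolyDP(c,4,True)[:,0].tolist())
```

```text
3.5333 [ 0.42003902 -0.25914142  0.23114766] [-2.78411266e-04  7.14496058e-01  6.99639363e-01  2.59068299e-04] [ 0.42025214 -0.1878052   0.37430366]
((440.01934814453125, 153.69390869140625), (157.883544921875, 70.36174774169922), 88.40885925292969) [[473, 74], [403, 86], [409, 219], [426, 233], [433, 232], [436, 216], [470, 211]]
((285.6344909667969, 164.8751220703125), (70.14627838134766, 239.107421875), 0.7252243161201477) [[321, 51], [264, 50], [253, 45], [251, 284], [257, 284], [259, 267], [309, 264]]
```

View pics/wB.png

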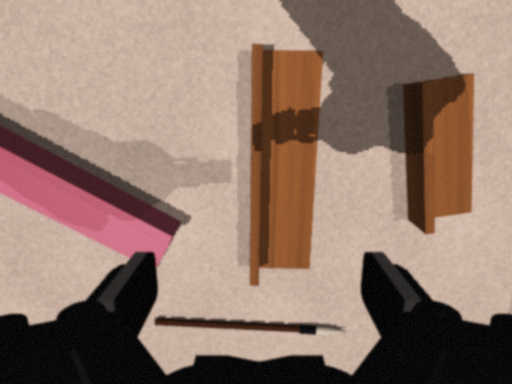

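The wrist view shows the long strip upright in frame: tongue free edge from (321,51) to (309,266), upstand top from (257,45) to (254,284).

Run:
```python
from h import *
s=dict(np.load('pics/wB.npz'));f=lambda x,y,z:ray(s,(x,y),z)
hsv=cv2.cvtColor(s['pixels'],cv2.COLOR_RGB2HSV);m=cv2.inRange(hsv,(5,110,30),(22,255,255))
rows=np.arange(60,262);e=np.array([350-np.argmax(m[r,:350][::-1]>0) for r in rows])
l=np.array([240+np.argmax(m[r,240:]>0) for r in rows])-.5
for n,c,z,a,b in(('free',e-.5,.005,266,51),('back',l,.045,284,45)):
    k=np.ones(len(rows),bool)
    for _ in range(3):
        p=np.polyfit(rows[k],c[k],1);k=abs(c-np.polyval(p,rows))<1.2
    print(n,p,k.sum(),line(f(np.polyval(p,a),a,z),f(np.polyval(p,b),b,z)))
print(s['pixels'][180,246:280].tolist())
```

```text
free [-6.33922520e-02  3.25832872e+02] 202 (array([ 0.4805, -0.2654,  0.005 ]), 0.2364, -2.13)
back [-1.05183006e-02  2.52490167e+02] 202 (array([ 0.4112, -0.2639,  0.045 ]), 0.237, -2.12)
[[170, 146, 133], [169, 148, 135], [165, 146, 130], [160, 138, 122], [140, 112, 94], [135, 92, 66], [139, 86, 52], [136, 82, 46], [136, 80, 44], [134, 79, 43], [132, 79, 45], [129, 75, 41], [129, 78, 44], [122, 74, 43], [100, 59, 31], [82, 48, 27], [77, 45, 24], [79, 45, 24], [79, 46, 26], [78, 44, 24], [77, 44, 23], [77, 46, 24], [83, 47, 26], [101, 59, 33], [129, 76, 42], [148, 89, 50], [145, 88, 49], [140, 84, 46], [135, 81, 44], [136, 82, 45], [138, 81, 43], [144, 86, 47], [146, 87, 46], [152, 93, 51]]
```

Emit:
jog_arm(plan=[-0.0055,-0.004,0.02,0,0,0.016,1,0,0,0.035,0,0,0,1,0,0,0.035,0,0,0,1,0,0,0.035,0,0,0,1,0,0,0.03,0,0,0,1,0,0,0.02,0,0,0,1,0,0,0,0,0,0,1,0,0,0,0,0,0,1])

```text
time: 4.2
eef_pos: [0.415, -0.2655, 0.0559]
tool_rot: [-0.001, 0.721, 0.693, -0.0]
contact_force: [-0.6, -0.0, 0.2]
grip_width: 0.0854
grasp_force: 0.0
```

Run:
```python
from h import *
s=grab('wrist','wC');o=get_obs();print(o['time'],o['eef_pos'],o['tool_rot'],-s['R'].T@s['t'])
```

```text
4.25 [ 0.41588455 -0.26614478  0.05698278] [3.14783154e-04 7.20861015e-01 6.93079562e-01 1.38965777e-04] [ 0.41668462 -0.19439585  0.1991537 ]
```

View pics/wC.png

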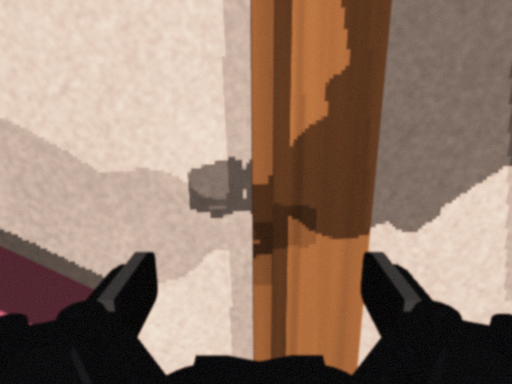

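The view shows the upstand top at cols 251–273, between the finger tips at cols 155 and 362 and about 2 mm right of their centre. I'll descend with a small correction and close.

Emit:
jog_arm(plan=[0.001,0.002,0.015,0,0,0,1,0,0,0.015,0,0,0,1,0,0,0.013,0,0,0,1,0,0,0,0,0,0,1,0,0,0,0,0,0,1])

```text
time: 4.67
eef_pos: [0.4182, -0.2656, 0.0146]
tool_rot: [0.001, 0.721, 0.693, 0.0]
contact_force: [-0.7, -0.7, 1.5]
grip_width: 0.0855
grasp_force: 0.0
```

Emit:
jog_arm(plan=[0,0,0,0,0,0,0.5,0,0,0,0,0,0,0.3,0,0,0,0,0,0,0.15,0,0,0,0,0,0,0,0,0,0,0,0,0,0,0,0,0,0,0,0,0,0,0,0,0,0,0,0,0,0,0,0,0,0,0])

```text
time: 5.33
eef_pos: [0.4175, -0.2655, 0.0136]
tool_rot: [0.0, 0.721, 0.693, 0.0]
contact_force: [-1.5, -0.4, 4.2]
grip_width: 0.0092
grasp_force: 59.4
```

Emit:
jog_arm(plan=[0,0,0,0,0,0,0,0,0,0,0,0,0,0,0,0,0,0,0,0,0])

```text
time: 5.58
eef_pos: [0.4175, -0.2655, 0.0136]
tool_rot: [0.0, 0.721, 0.693, 0.0]
contact_force: [-0.3, 0.8, 6.0]
grip_width: 0.0094
grasp_force: 59.4
```

Emit:
jog_arm(plan=[0,0,-0.01,0,0,0,0,0,0,-0.03,0,0,0,0,0,0,-0.03,0,0,0,0,0,0,-0.02,0,0,0,0,0.02,0,0,0,0,0,0,0.036,0.003,0,0,0,0,0,0.036,0.003,0,0,0,0,0,0.036,0.003,0,0,0,0,0])

```text
time: 6.25
eef_pos: [0.431, -0.1366, 0.1037]
tool_rot: [-0.0, 0.722, 0.692, 0.0]
contact_force: [0.1, 0.3, -0.9]
grip_width: 0.0093
grasp_force: 58.7
```

Emit:
jog_arm(plan=[0.036,0.003,0,0,0,0,0,0.036,0.003,0,0,0,0,0,0.036,0.003,0,0,0,0,0,0.036,0.003,0,0,0,0,0,0.036,0.003,0,0,0,0,0,0.036,0.003,0,0,0,0,0,0.036,0.003,0,0,0,0,0,0.036,0.003,0,0,0,0,0])

```text
time: 6.92
eef_pos: [0.4664, 0.1507, 0.1036]
tool_rot: [-0.0, 0.721, 0.693, -0.0]
contact_force: [0.9, -0.3, -0.1]
grip_width: 0.0088
grasp_force: 58.7
```

Emit:
jog_arm(plan=[0.036,0,0,0,0,0,0,0.036,0,0,0,0,0,0,0.025,0,0,0,0,-0.02,0,0,0,0.02,0,0,0,0,0,0,0.01,0,0,0,0,0,0,0,0,0,0,0,0,0,0,0,0,0,0,0,0,0,0,0,0,0])

```text
time: 7.58
eef_pos: [0.4712, 0.2445, 0.0738]
tool_rot: [0.0, 0.715, 0.699, -0.0]
contact_force: [0.3, 0.3, -1.7]
grip_width: 0.0091
grasp_force: 58.6
```

Run:
```python
from h import *
s=grab('wrist','wD');o=get_obs();print(o['time'],o['eef_pos'],o['tool_rot'],-s['R'].T@s['t'],o['contact_force'])
grab('top','top1')
```

```text
7.6333 [0.47138621 0.244807   0.07397868] [2.01445770e-04 7.14961427e-01 6.99163809e-01 2.91729687e-04] [0.47139739 0.31581074 0.21690567] [-0.17253872  0.98383163 -0.83585893]
```

View pics/wD.png

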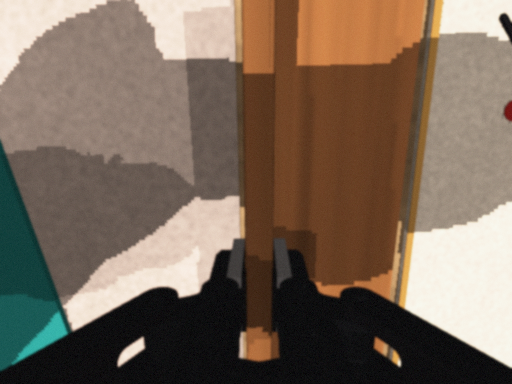

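The view shows the strip held square in the fingers, with its tongue edge from about (427,20) to (396,270). The panel's yellow trim lies just to the right, from about (437,20) to (402,290). I'll measure both edges in this one frame.

Run:
```python
from h import *
s=dict(np.load('pics/wD.npz'));im=s['pixels'];f=lambda x,y,z:ray(s,(x,y),z)
for r in(20,150,260):
    print(r,[(c,*im[r,c].tolist()) for c in range(388 if r>200 else 400,446,1) if r!=150 or c<440][:48:1] if r==20 else '')
hsv=cv2.cvtColor(im,cv2.COLOR_RGB2HSV)
rows=np.r_[5:40,70:200,250:285];W=[];T=[]
for r in rows:
    b=cv2.GaussianBlur(im[r].astype(np.float32)[None],(3,1),0)[0]
    rb=b[:,0]-b[:,2]; 
    w=385+np.argmin(np.diff(rb[385:450])); W.append(w+.5)      # trim -> white
    v=rb/(b.sum(1)+1); g=np.diff(v[375:int(w)-4]); T.append(375+np.argmin(g)+.5) # tongue -> dark gap
for n,c,z in(('white',np.array(W),.026),('tongue',np.array(T),.0654)):
    k=np.ones(len(rows),bool)
    for _ in range(5):
        p=np.polyfit(rows[k],c[k],1);e=abs(c-np.polyval(p,rows));k=e<max(1.2,1.5*np.median(e))
    print(n,p,k.sum(),len(rows),line(f(np.polyval(p,280),280,z),f(np.polyval(p,5),5,z)))
```

```text
20 [(400, 205, 128, 73), (401, 204, 127, 70), (402, 203, 128, 72), (403, 203, 127, 72), (404, 198, 122, 68), (405, 202, 130, 73), (406, 200, 126, 71), (407, 200, 127, 71), (408, 200, 126, 71), (409, 201, 127, 70), (410, 202, 131, 74), (411, 203, 129, 73), (412, 203, 131, 71), (413, 203, 127, 70), (414, 205, 132, 72), (415, 205, 130, 71), (416, 205, 131, 74), (417, 207, 132, 74), (418, 207, 130, 73), (419, 203, 127, 73), (420, 206, 132, 75), (421, 205, 136, 82), (422, 203, 144, 92), (423, 201, 154, 104), (424, 184, 144, 99), (425, 144, 113, 78), (426, 110, 85, 59), (427, 99, 79, 55), (428, 106, 89, 69), (429, 120, 105, 89), (430, 127, 113, 98), (431, 136, 118, 98), (432, 168, 130, 89), (433, 204, 151, 80), (434, 227, 171, 86), (435, 229, 176, 86), (436, 233, 179, 91), (437, 229, 176, 87), (438, 231, 180, 91), (439, 233, 184, 103), (440, 237, 205, 147), (441, 244, 230, 199), (442, 247, 240, 224), (443, 247, 241, 229), (444, 248, 244, 233), (445, 248, 245, 234)]
150 
260 
white [-1.25239148e-01  4.42787662e+02] 198 200 (array([0.5626, 0.2798, 0.026 ]), 0.1532, -0.77)
tongue [-1.43749003e-01  4.28937118e+02] 128 200 (array([0.5364, 0.2874, 0.0654]), 0.1216, -2.59)
```

Run:
```python
from h import *
s=dict(np.load('pics/wD.npz'));im=s['pixels'];f=lambda x,y,z:ray(s,(x,y),z)
for r in(80,120,160,190,265):
    w=np.polyval([-.12524,442.8],r);c0=int(w)-28;b=im[r-2:r+3].astype(int).mean(0);print(r,c0,[(int(b[c,0]),int(b[c,2])) for c in range(c0,c0+24)])
# upstand back edge top, against board
for r in (20,120,180,220):print(r,[(int(im[r,c,0]),int(im[r,c,2])) for c in range(228,282)][::2])
```

```text
80 404 [(108, 36), (110, 36), (112, 37), (110, 35), (111, 39), (111, 38), (113, 38), (113, 39), (111, 37), (112, 40), (108, 40), (98, 42), (90, 44), (86, 45), (86, 45), (86, 44), (87, 49), (89, 55), (90, 66), (92, 72), (97, 68), (108, 56), (124, 47), (135, 46)]
120 399 [(108, 36), (110, 38), (113, 40), (111, 38), (111, 38), (112, 38), (111, 37), (112, 39), (111, 38), (112, 40), (107, 38), (96, 39), (87, 42), (80, 42), (80, 43), (79, 42), (80, 44), (83, 50), (86, 62), (88, 68), (91, 67), (101, 56), (122, 50), (135, 46)]
160 394 [(103, 35), (108, 35), (109, 37), (110, 36), (111, 38), (112, 38), (111, 37), (113, 38), (112, 37), (113, 40), (107, 37), (98, 39), (88, 42), (81, 42), (78, 41), (77, 42), (76, 41), (80, 46), (85, 57), (86, 65), (89, 67), (95, 58), (113, 49), (131, 47)]
190 391 [(99, 34), (101, 33), (104, 35), (104, 35), (107, 36), (109, 38), (111, 39), (111, 38), (111, 37), (111, 40), (106, 40), (99, 45), (91, 46), (87, 45), (89, 48), (87, 46), (88, 49), (91, 55), (90, 64), (90, 69), (94, 64), (103, 53), (119, 45), (131, 46)]
265 381 [(98, 33), (97, 32), (99, 34), (100, 35), (
[... 689 characters left out ...]
(89, 30), (87, 31), (91, 34), (85, 27), (84, 27), (85, 28), (85, 29), (90, 34), (92, 32), (113, 39), (110, 37), (111, 37)]
180 [(102, 82), (102, 80), (106, 84), (109, 87), (101, 79), (92, 65), (80, 43), (84, 46), (78, 34), (86, 29), (91, 32), (96, 33), (93, 30), (94, 33), (93, 33), (91, 32), (92, 33), (87, 29), (87, 32), (87, 27), (88, 34), (90, 31), (84, 30), (95, 32), (111, 40), (111, 39), (113, 41)]
220 [(227, 186), (225, 185), (220, 180), (225, 186), (228, 189), (221, 179), (198, 125), (206, 114), (156, 79), (89, 33), (90, 29), (93, 34), (91, 28), (92, 31), (89, 26), (92, 33), (87, 29), (88, 31), (88, 30), (87, 26), (88, 28), (86, 28), (91, 34), (99, 29), (109, 38), (105, 36), (109, 38)]
```

Run:
```python
from h import *
s=dict(np.load('pics/wD.npz'));f=lambda x,y,z:ray(s,(x,y),z)
r=[20,80,120,160,190,265]
for n,c,z in(('tongue',[421.5,415.2,410,405,402,392],.0654),('panel top edge',[432,425,420,415,411.5,402.5],.026)):
    p=np.polyfit(r,c,1);print(n,p,(c-np.polyval(p,r)).round(1),line(f(np.polyval(p,280),280,z),f(np.polyval(p,5),5,z)))
# end of the strip in the top view
t=dict(np.load('pics/top1.npz'));hsv=cv2.cvtColor(t['pixels'],cv2.COLOR_RGB2HSV)
cv2.imwrite('pics/crop1.png',cv2.resize(cv2.cvtColor(t['pixels'][95:245,130:260],cv2.COLOR_RGB2BGR),None,fx=4,fy=4,interpolation=cv2.INTER_CUBIC))
```

```text
tongue [-1.20634240e-01  4.24404932e+02] [-0.5  0.4  0.1 -0.1  0.5 -0.4] (array([0.536 , 0.2874, 0.0654]), 0.1215, -1.32)
panel top edge [-1.20911861e-01  4.34493567e+02] [-0.1  0.2  0.  -0.1 -0.   0. ] (array([0.5584, 0.2799, 0.026 ]), 0.1532, -0.87)
```

View pics/crop1.png

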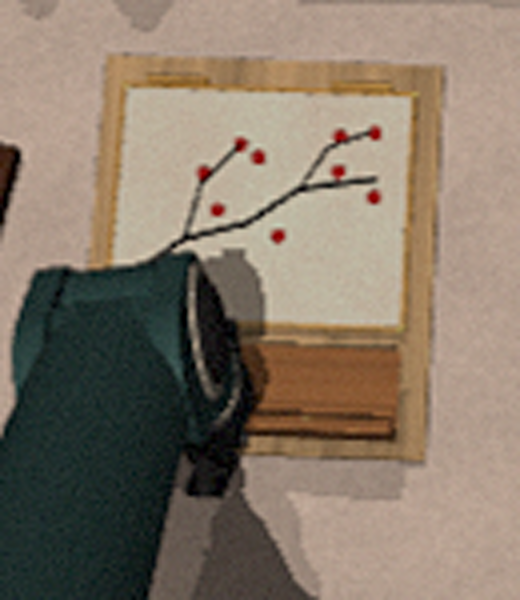

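The crop shows the strip in front of the panel. Its tongue's right far corner is at crop (398,346) and the panel's right near corner is at (404,331); the left ends are hidden by the arm. I'll compare the right ends in y.

Run:
```python
from h import *
t=dict(np.load('pics/top1.npz'));g=lambda x,y,z:ray(t,(130+(x-1.5)/4,95+(y-1.5)/4),z)
print('tongue corner',g(398,346,.065),'upstand end top',g(394,418,.105),'panel corner',g(405,331,.026),'board R',g(425,462,.012))
s=dict(np.load('pics/wA.npz'));im=s['pixels'].astype(int)
# panel/board side ends along the edge line in wA (columns, down)
for c in(368,480):print(c,[im[r,c].tolist() for r in range(16,34)])
for c in(362,480):print(c,[im[r,c].tolist() for r in range(250,276)])
```

```text
tongue corner [0.53623889 0.12653496 0.065     ] upstand end top [0.4742549  0.12398205 0.105     ] panel corner [0.55650652 0.12486783 0.026     ] board R [0.4541888  0.10649166 0.012     ]
368 [[189, 149, 104], [189, 152, 102], [191, 150, 101], [191, 149, 104], [192, 150, 101], [192, 153, 106], [191, 153, 104], [193, 152, 106], [195, 155, 108], [194, 154, 107], [194, 153, 106], [195, 154, 107], [188, 147, 100], [178, 141, 96], [173, 135, 93], [163, 125, 88], [160, 126, 85], [163, 126, 86]]
480 [[201, 161, 110], [201, 159, 110], [200, 160, 111], [200, 159, 109], [196, 156, 108], [197, 154, 103], [198, 152, 98], [196, 148, 83], [196, 145, 72], [196, 142, 69], [200, 151, 85], [201, 163, 114], [213, 189, 160], [219, 205, 182], [222, 213, 193], [224, 212, 193], [224, 210, 190], [225, 211, 191]]
362 [[211, 192, 159], [212, 191, 160], [208, 188, 159], [203, 182, 153], [199, 179, 153], [197, 179, 151], [192, 174, 146], [179, 160, 132], [163, 142, 114], [141, 117, 81], [138, 103, 59], [130, 93, 47], [126, 92, 53], [127, 96, 60], [123, 94, 61], [125, 96, 64], [117, 88, 60], [106, 82, 55], [99, 77, 51], [97, 74, 50], [88, 69, 48], [80, 65, 51], [78, 61, 54], [73, 62, 58], [69, 60, 53], [67, 58, 52]]
480 [[225, 207, 188], [222, 204, 184], [221, 203, 183], [222, 206, 185], [224, 208, 187], [223, 206, 184], [212, 193, 169], [192, 162, 126], [180, 138, 82], [179, 134, 69], [184, 139, 78], [183, 142, 90], [184, 141, 97], [185, 146, 99], [188, 148, 101], [191, 151, 101], [195, 153, 105], [195, 153, 107], [199, 158, 118], [202, 169, 138], [209, 183, 161], [215, 188, 172], [216, 192, 174], [217, 193, 176], [218, 192, 177], [218, 195, 178]]
```

The strip and panel right ends agree to within 1–2 mm, so it's centred. I'll square it up by 0.45° and lower it in front of the panel until it touches the board lightly, as a height reference.

Emit:
jog_arm(plan=[0,0,0.01,0,0,-0.008,0,0,0,0.012,0,0,0,0,0,0,0.01,0,0,0,0,0,0,0.008,0,0,0,0,0,0,0.004,0,0,0,0,0,0,0,0,0,0,0,0,0,0,0,0,0,0])

```text
time: 8.27
eef_pos: [0.4708, 0.2456, 0.0289]
tool_rot: [0.0, 0.711, 0.703, -0.0]
contact_force: [-0.7, -0.1, -1.1]
grip_width: 0.0092
grasp_force: 58.6
```

Emit:
jog_arm(plan=[0,0,0.0015,0,0,0,0,0,0,0,0,0,0,0,0,0,0.001,0,0,0,0,0,0,0,0,0,0,0])

```text
time: 8.6
eef_pos: [0.4709, 0.2461, 0.027]
tool_rot: [0.0, 0.711, 0.703, 0.0]
contact_force: [0.3, -0.2, -0.4]
grip_width: 0.0093
grasp_force: 58.6
```

Emit:
jog_arm(plan=[0,0,0.001,0,0,0,0,0,0,0,0,0,0,0,0,0,0,0,0,0,0])

```text
time: 8.85
eef_pos: [0.4708, 0.246, 0.0258]
tool_rot: [-0.0, 0.711, 0.703, 0.0]
contact_force: [0.1, 0.3, -1.5]
grip_width: 0.0092
grasp_force: 58.6
```

Emit:
jog_arm(plan=[0,0,0.001,0,0,0,0,0,0,0,0,0,0,0,0,0,0,0,0,0,0])

```text
time: 9.1
eef_pos: [0.4709, 0.246, 0.0256]
tool_rot: [-0.0, 0.711, 0.703, 0.0]
contact_force: [-1.8, -1.1, 7.6]
grip_width: 0.0089
grasp_force: 60.0
```

Run:
```python
from h import *
o=get_obs();print({k:np.round(o[k],4) for k in('eef_pos','tool_rot','contact_force','moment')})
```

```text
{'eef_pos': array([0.4709, 0.246 , 0.0256]), 'tool_rot': array([-3.000e-04,  7.114e-01,  7.028e-01,  2.000e-04]), 'contact_force': array([-1.7965, -1.0955,  7.5525]), 'moment': array([-0.245 ,  0.5159,  0.0084])}
```

Emit:
jog_arm(plan=[0,0,-0.0015,0,0,0,0,0,0,-0.0015,0,0,0,0,0,0,0,0,0,0,0,0,0.009,0,0,0,0,0,0,0.009,0,0,0,0,0,0,0.007,0,0,0,0,0,0,0,0,0,0,0,0,0,0,0,0,0,0,0])

```text
time: 9.77
eef_pos: [0.4965, 0.2452, 0.0276]
tool_rot: [0.0, 0.712, 0.703, -0.0]
contact_force: [-0.3, -0.5, -0.7]
grip_width: 0.0091
grasp_force: 58.7
```

Emit:
jog_arm(plan=[0,0.006,0,0,0,0,0,0,0.006,0,0,0,0,0,0,0.006,0,0,0,0,0,0,0.005,0,0,0,0,0,0,0,0,0,0,0,0,0,0,0,0,0,0,0])

```text
time: 10.27
eef_pos: [0.5191, 0.2452, 0.0277]
tool_rot: [0.0, 0.712, 0.703, -0.0]
contact_force: [0.3, -0.3, -1.6]
grip_width: 0.0093
grasp_force: 58.7
```

Run:
```python
from h import *
s=grab('wrist','wE');a=grab('scene','scene1')
o=get_obs();print({k:np.round(o[k],4) for k in('time','eef_pos','tool_rot','contact_force','moment')})
c=cv2.cvtColor(a['pixels'][170:290,240:390],cv2.COLOR_RGB2BGR);w=cv2.cvtColor(s['pixels'][:,200:],cv2.COLOR_RGB2BGR)
c=cv2.resize(c,(480,384),interpolation=cv2.INTER_CUBIC);cv2.imwrite('pics/E.png',np.hstack([w,c]))
```

```text
{'time': np.float64(10.3667), 'eef_pos': array([0.5184, 0.2453, 0.0277]), 'tool_rot': array([-2.000e-04,  7.114e-01,  7.028e-01, -3.000e-04]), 'contact_force': array([-0.5485,  0.4353, -0.8249]), 'moment': array([-0.053 ,  0.024 ,  0.0093])}
```

View pics/E.png

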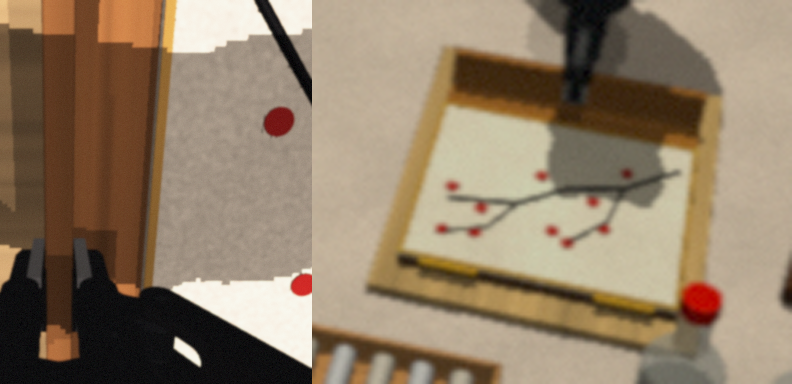

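The left half shows the tongue under the trim edge, which runs from about (166,0) to (148,280). The right half shows the strip sitting evenly in front of a flat panel. I'll check depth and centring numerically.

Run:
```python
from h import *
s=dict(np.load('pics/wE.npz'));im=s['pixels'].astype(np.float32);b=cv2.blur(im,(1,5))
for r in(120,200):
    print(r,[(c,int(b[r,c,0]),int(b[r,c,2])) for c in list(range(236,248))+list(range(268,282))+list(range(346,366))])
for n,p,z in(('in-top',[(275,120),(275,200)],.059),):print(n,[ray(s,q,z).round(4) for q in p])
a=dict(np.load('pics/scene1.npz'));g=lambda x,y,z:ray(a,(240+(x-312)/3.2-.4,170+y/3.2-.4),z)
print('upstand top ends',g(456,51,.059),g(707,97,.059),'panel near top corners',g(449,103,.026),g(693,149,.026))
```

```text
120 [(236, 83, 44), (237, 83, 45), (238, 84, 45), (239, 83, 45), (240, 81, 43), (241, 81, 42), (242, 80, 39), (243, 77, 34), (244, 79, 28), (245, 87, 30), (246, 93, 32), (247, 95, 34), (268, 88, 31), (269, 88, 31), (270, 88, 30), (271, 88, 30), (272, 87, 32), (273, 86, 29), (274, 96, 32), (275, 106, 37), (276, 112, 38), (277, 112, 38), (278, 112, 38), (279, 111, 38), (280, 113, 38), (281, 113, 39), (346, 87, 31), (347, 76, 26), (348, 72, 24), (349, 73, 27), (350, 71, 24), (351, 71, 24), (352, 74, 31), (353, 78, 43), (354, 84, 58), (355, 91, 63), (356, 106, 57), (357, 127, 50), (358, 140, 47), (359, 145, 48), (360, 146, 50), (361, 145, 50), (362, 146, 50), (363, 144, 50), (364, 144, 51), (365, 148, 62)]
200 [(236, 84, 44), (237, 82, 45), (238, 82, 43), (239, 83, 45), (240, 84, 45), (241, 84, 46), (242, 84, 45), (243, 80, 41), (244, 77, 34), (245, 80, 29), (246, 88, 31), (247, 94, 34), (268, 88, 31), (269, 88, 29), (270, 88, 31), (271, 87, 30), (272, 85, 29), (273, 90, 31), (274, 100, 33), (275, 109, 38), (276, 111, 38), (277, 109, 37), (278, 110, 37), (279, 112, 39), (280, 113, 39), (281, 112, 37), (346, 74, 32), (347, 77, 45), (348, 83, 58), (349, 93, 61), (350, 107, 53), (351, 122, 44), (352, 132, 46), (353, 135, 46), (354, 135, 47), (355, 135, 47), (356, 134, 46), (357, 133, 46), (358, 136, 57), (359, 141, 79), (360, 151, 107), (361, 157, 124), (362, 158, 128), (363, 160, 130), (364, 158, 129), (365, 157, 127)]
in-top [array([0.5238, 0.3086, 0.059 ]), array([0.5238, 0.2821, 0.059 ])]
upstand top ends [0.51901888 0.12703961 0.059     ] [0.52175437 0.36551999 0.059     ] panel near top corners [0.55771342 0.12990212 0.026     ] [0.55988953 0.36077195 0.026     ]
```

Depth is about 25 mm and centring is within 1 mm. Now I'll press down.

Emit:
jog_arm(plan=[0,0,0.001,0,0,0,0,0,0,0.001,0,0,0,0,0,0,0.0005,0,0,0,0,0,0,0.0005,0,0,0,0,0,0,0,0,0,0,0,0,0,0,0,0,0,0,0,0,0,0,0,0,0,0,0,0,0,0,0,0])

```text
time: 11.03
eef_pos: [0.5185, 0.2455, 0.0256]
tool_rot: [-0.0, 0.711, 0.703, 0.0]
contact_force: [-3.6, 0.0, 7.3]
grip_width: 0.009
grasp_force: 60.0
```

Run:
```python
from h import *
o=get_obs();print({k:np.round(o[k],4) for k in('time','eef_pos','tool_rot','contact_force','moment')})
```

```text
{'time': np.float64(11.0333), 'eef_pos': array([0.5185, 0.2455, 0.0256]), 'tool_rot': array([-5.000e-04,  7.113e-01,  7.029e-01,  0.000e+00]), 'contact_force': array([-3.6417,  0.0389,  7.3127]), 'moment': array([-0.2389,  0.5941, -0.0058])}
```

Emit:
jog_arm(plan=[0,0,0.0003,0,0,0,0,0,0,0,0,0,0,0,0,0,0,0,0,0,0,0,0,0,0,0,0,0,0,0,0,0,0,0,0,0,0,0,0,0,0,0])

```text
time: 11.53
eef_pos: [0.5185, 0.2454, 0.0256]
tool_rot: [-0.001, 0.711, 0.703, 0.0]
contact_force: [-3.6, -0.4, 9.4]
grip_width: 0.0091
grasp_force: 60.5
```

Emit:
jog_arm(plan=[0,0,0,0,0,0,0,0,0,0,0,0,0,0,0,0,0,0,0,0,0,0,0,0,0,0,0,0,0,0,0,0,0,0,0,0,0,0,0,0,0,0])

```text
time: 12.03
eef_pos: [0.5185, 0.2455, 0.0256]
tool_rot: [-0.001, 0.711, 0.703, 0.0]
contact_force: [-4.2, -1.5, 9.9]
grip_width: 0.0093
grasp_force: 60.5
```

Run:
```python
from h import *
o=get_obs();print(o['contact_force'].round(1));print(sign_off())
```

```text
[-4.2 -1.5  9.9]
the job is handed in; nothing more can be done
None
```

The long moulding's tongue is about 25 mm under the panel's near edge, centred to about 1 mm and square to within about half a degree. The gripper still holds it and presses it onto the board with about 10 N; the job was handed in at about 12 s.

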